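Bring the long bone from its case to the microscope

ROBOT

A 6-joint arm with a two-finger parallel gripper is mounted at the origin on the work surface. World frame = base frame: x ahead of the robot, y to its left, z up, the work surface at z = 0. Lengths are in m, angles in rad, forces in N, time in s.
With the tool pointing down it reaches from about 0.35 to 0.725 m from the base axis. Payload 6 kg.
Tool frame: the origin (TCP) lies at the very end of the fingers, on their centre line; the grasp point (between the pads) lies 19 mm behind it; z points along the fingers, x is the direction in which the jaws open and shut, and the axes are right-handed (so a half turn about z gives the same grasp; the last joint's range is limited). The gripper opens to 85 mm and grips with 20 to 120 N. Pads are 22 mm wide; open, the fingers measure 114 mm over their backs; the gripper's body (76 mm by 85 mm) begins 54 mm behind the grasp point. The pads swing forward as they close: fully open they stand 13 mm farther back than shut.
Start: joints at [1.603, 0.04, 0.085, 0, -1.615, -0.334], TCP at [0.178, 0.573, 0.231] pointing down, gripper open.
Joint ranges: [-2.56, 2.56], [-1.29, 2.01], [-1.08, 1.49], [-3.29, 1.98], [-2.81, -0.18], [-2.99, 2.99]. Speed limits (rad/s): [2.57, 2.57, 3.01, 3.14, 3.14, 3.14].

INTERFACE

Orientations are given as a unit quaternion [w, x, y, z].
In Python, from rig import state, read_camera, sign_off gives the robot as it stands.
- The arm moves only by the shell command python3 -m creep 'ROWS' [FORCE]. ROWS is a JSON object of lists of equal length, an entry for each row: "hand": the opening, from -1 (shut) to 1 (fully open), so that 0 is half open; "xyz": the shift along the world's x, y, z in units of 0.2 m (1.0 is 0.2 m), a list of three; "yaw": the turn about the world's z in units of 2 rad (1.0 is 2 rad). In form: {"hand": [hand, ...], "xyz": [[x, y, z], ...], "yaw": [yaw, ...]}. A call has exactly 8 rows; each row is the pose to reach, as a shift and turn from the pose commanded when the call began; what a row does not reach only later rows make up. A row lasts 1/12 s, in which the tool goes at most 41.7 mm and 7.16 degrees, less where a joint would pass 70% of its speed; a pose out of reach is approached as far as the arm can. A call with a number of a shift or a turn outside -1 to 1 is refused whole. A call with a gripper value outside its range is refused whole. The fingers move at their own pace and stop on an object; FORCE is the grip in N (left out, the last holds). Time passes only in rows, so rows that repeat a pose let the fingers close, or fill a call up. It gives the time, the measured TCP pose, the force and the opening at its end, in the units of the state.
- state(): the state, without advancing time (a new reading comes with each control period).
- read_camera(name): name is "scene" or "side" or "wrist"; returns a dict with "img" (400x640x3 uint8, red, green, blue), "vfov" (degrees; the focal length in pixels is half the picture's height over the tangent of half this angle, whatever the lens; pixels are square), "cx", "cy" (the principal point, pixels), "D" ([k1, k2, p1, p2, k3] as OpenCV has them; the pictures are not rectified), "R" (3x3) and "t" (3): a world point X has camera coordinates R X + t. Camera axes: x right, y down, z forward; pixel columns grow to the right and rows downward; lengths in m; the calibration is good to about 2 mm. A picture is of the moment at which its call begins. There is no depth.
- sign_off(): hands the job in, once; it reports no verdict.
The state is a dict: "time_s": time; "joint_pos": joint angles; "joint_vel": joint speeds; "tau": joint torques, N m; "ee_pos": TCP position; "eef_rot": TCP orientation; "contact_force": force on the tool from outside, world axes, zero at the start; "moment": the same for the moment, N m; "grip_width": finger opening in m.
Only numpy, scipy, OpenCV 4.12 (cv2) and the standard library are available. Lean on these libraries where they do the work, as an engineer would, in place of code of your own. Each camera call takes 0.05 s, during which the arm holds its last target.

TASK

Swing the lid of the specimen case right back so that it stays open by itself, lift out the longer bone and set it down gently, without dropping it, on the base of the microscope: lying flat, its middle straight under the lens, lengthwise from front to back with the round-headed end towards the column. The ring light hangs low, so on the way lay the bone down on the white pad, let go, and take it afresh by the end opposite the head. Leave the lid open, do not knock the microscope's head, and do not disturb the other things on the table or in the case.

Things in the scene. Friction and masses are not known exactly. Their poses are not given: they have to be found in the camera images.
- case: Grey hard specimen case, fixed: 150 deep (x) x 260 long (y) x 70 mm high, walls 6, floor 8. Origin: centre of underside, z up; front faces -x, lid hinged on top of the +x wall. Inside, foam up to 50 mm above the table: an open well over the full depth for |y| < 45 mm; beyond it, end pockets with only 2 to 8 mm round the long bone's ends, so there it can be gripped only by its shaft.
- lid (a joint): Lid angle (rad): 0 shut, grows as the lid swings up and back about the case's +x top edge, stop at 2.0. Plate 150 x 260 x 12 mm, about 0.35 kg, free hinge, no spring or catch: let go below about 1.48 it falls shut, beyond that it falls back on its stop and stays open. The front latches are fixed to the case and undone.
- lid_hinge (a point): Middle of the hinge line, on top of the case's +x wall: case x = 75 mm, 70 mm above the table. Axes of the lid: y along the hinge; with the lid shut -x runs across the lid to its front edge and z is up.
- lid_handle (a point): Middle of the bar of the steel bow handle on the lid's top; axes of the lid. Round bar 10 mm thick, 110 mm long, along the hinge direction, 36 mm off the lid's top face, at x = -133, z = +48 mm from lid_hinge (17 mm in from the lid's front edge). Pinched lightly across its thickness from above, it turns in the fingers as the lid swings.
- femur: Long bone: cream thigh bone 190 mm, about 0.11 kg, the longer one in the case. Origin: centre of underside, z up, x along it to the round-headed end. Shaft |x| < 50 mm is 22 wide, 9 to 31 mm above the underside. Condyle end: block x -95 to -61, 44 wide, 35 high. Head end: x 50 to 95, y -24 to 31, 35 high. In the case: head to case +y, on its floor, at case x = -30 mm, y = 0.
- femur_mid (a point): Middle of the long bone's shaft, 20 mm above its underside. Axes as the bone.
- femur_head (a point): Centre of the round head (33 mm ball) at the bone's +x end.
- femur_condyles (a point): Middle of the condyle block at the bone's -x end, x = -78 mm, 20 mm above its underside; gripped across its 44 mm width here, the bone can be carried level.
- microscope: Digital inspection microscope, fixed. Origin on the table directly under the lens axis; z up; its front faces -x, its steel column (28 mm thick, 360 mm high) stands 150 mm behind the lens axis on +x. Flat pale base plate 22 mm high, from x = -110 to +180 mm and y = -85 to +85 mm; a grey disc 95 mm across, flush with it, marks the place under the lens.
- stage_centre (a point): Centre of the grey disc on top of the base plate, straight under the lens, 22 mm above the table. Axes as the microscope.
- optics: The microscope's head, origin and axes as the microscope: black ring light 100 mm across, underside 94 and top 114 mm above the table, below a 50 mm camera tube up to 300 mm with an arm back to the column. A bone cannot be held by its middle under it, only by an end that sticks out at the front, gripper leaning back (20 to 45 degrees).
- pad: White examination pad, fixed flat on the table between case and microscope, 240 mm (x) by 180 mm (y), 4 mm thick. Origin at the centre of its underside. A good place to set a bone down.
- jaw: Bystander on the pad: half a lower jaw lying flat, 18 mm high, x along it from -73 to +58 mm, y from -16 to +19 mm, at its broad end (x > 20 mm) to +36 mm. Origin on its underside.
- metapodial: Bystander in the case: a short bone 118 mm long, 28 mm wide, 24 mm high, lying along the case's y, 42 mm behind (+x) the case's middle. Origin at the centre of its underside, x along it.
- vertebra: Bystander: a vertebra, 74 mm wide (y), from x = -19 to +49 mm, 32 mm high. Origin on its underside.
- jar: Bystander: clear jar with white cap, 60 mm across, 75 mm high. Origin at the centre of its underside.
- carton: Bystander: small lidded specimen carton, 98 x 71 mm, 45 mm high. Origin at the centre of its underside.
- calliper: Bystander: steel calliper lying flat, 210 mm long (x), up to 70 mm wide, 12 mm high. Origin at the middle of its beam, underside.
- handlens: Bystander: hand lens lying flat, 155 mm long (x), 72 mm wide, 14 mm high. Origin on its underside.

How it is judged:
By the outcome, as a careful person would: the job done as asked, in the order asked, and still so for the second after the job is handed in, with the robot touching nothing.
It also fails if it takes over 72 s, if anything falls off the work surface, if the arm or the gripper's body presses on something with over 40 N, if the wrist force passes 120 N, or if a joint passes its speed limit or range.

## Working session

There is one attempt and no reset: what is moved stays moved. The work goes in short steps, Python scripts to look and compute and a shell command to move; the robot and the scene stay as the last step left them, time stands still between calls to the robot, and variables do not carry over. Pictures are saved under pics/ and viewed, and the job is handed in when it is done.

```bash
ls -la; mkdir -p pics
cat > h.py <<'E'
import numpy as np, cv2, pickle
from rig import state, read_camera
def snap(n, tag):
    c=read_camera(n); cv2.imwrite(f'pics/{tag}.png', c['img'][:,:,::-1]); pickle.dump(c,open(f'pics/{tag}.pkl','wb')); return c
def load(tag): return pickle.load(open(f'pics/{tag}.pkl','rb'))
def K(c):
    f=200/np.tan(np.radians(c['vfov'])/2); return np.array([[f,0,c['cx']],[0,f,c['cy']],[0,0,1.]])
def px(c,X):
    X=np.atleast_2d(np.array(X,float)); return cv2.projectPoints(X,cv2.Rodrigues(np.array(c['R'],float))[0],np.array(c['t'],float),K(c),np.array(c['D'],float))[0][:,0]
def ray(c,uv):
    u=cv2.undistortPointsIter(np.array(uv,float).reshape(-1,1,2),K(c),np.array(c['D'],float),None,None,(3,100,1e-10))[:,0] if hasattr(cv2,'undistortPointsIter') else cv2.undistortPoints(np.array(uv,float).reshape(-1,1,2),K(c),np.array(c['D'],float))[:,0]
    R=np.array(c['R']); o=-R.T@np.array(c['t']); d=np.c_[u,np.ones(len(u))]@R; return o,d
def onz(c,uv,z):
    o,d=ray(c,uv); return o+d*((z-o[2])/d[:,2])[:,None]
def crop(tag,x0,y0,x1,y1,s,out):
    i=cv2.imread(f'pics/{tag}.png')[y0:y1,x0:x1]; cv2.imwrite(f'pics/{out}.png',cv2.resize(i,None,fx=s,fy=s,interpolation=cv2.INTER_CUBIC))
E
python3 - <<'E'
from h import *
for n in ['scene','side','wrist']:
    c=snap(n,n+'0'); print(n,c['vfov'],c['cx'],c['cy'],c['D'],-np.array(c['R']).T@c['t'])
print(state())
E
```

```text
total 12
drwxr-xr-x  3 agent agent 4096 Dec  7 05:49 .
drwxr-xr-x 23 root  root  4096 Dec  7 05:49 ..
drwxr-xr-x  2 agent agent 4096 Dec  7 05:49 pics
scene 53.35005611891719 319.7876886543734 203.40607528322954 [0.00046864 0.         0.         0.         0.        ] [1.02323451 0.4942125  0.88143508]
side 50.48879970450924 324.9670261229734 197.89446212561253 [-0.07362473  0.          0.          0.          0.        ] [ 0.36562624 -1.11303     0.97592605]
wrist 59.53955553489308 316.24168243005244 204.09788834592436 [0.00636118 0.         0.         0.         0.        ] [0.24733003 0.55112032 0.37268203]
{'time_s': 0.15, 'joint_pos': array([ 1.60268618e+00,  4.06916570e-02,  8.40330208e-02, -3.13619327e-04,
       -1.61547788e+00, -3.33702333e-01]), 'joint_vel': array([-4.59456147e-04, -3.83881741e-03,  3.55903870e-03,  2.00089002e-03,
       -3.36157027e-05, -3.56409848e-05]), 'tau': array([-2.66557050e-03, -3.68620920e+01,  3.47690821e+01,  6.93610445e+00,
       -4.39935844e-03, -3.00222013e-06]), 'ee_pos': array([0.17822294, 0.57266188, 0.23049867]), 'eef_rot': array([-5.08867087e-04, -5.92773817e-01,  8.05368691e-01, -4.63275829e-04]), 'contact_force': array([ 0.56125862,  0.02987182, -0.0249956 ]), 'moment': array([-0.04811275, -0.04382594,  0.03398787]), 'grip_width': 0.08542825718383959}
```

View pics/scene0.png

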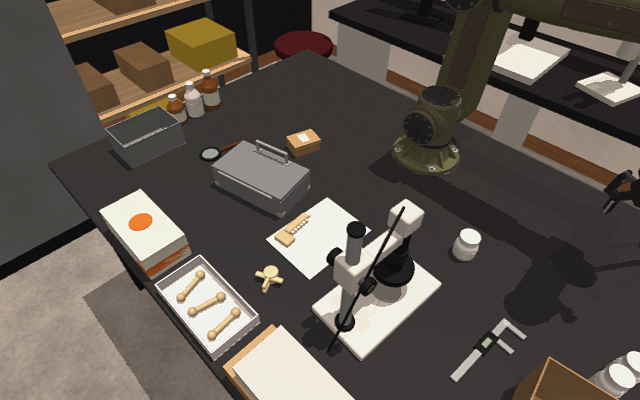

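View pics/side0.png

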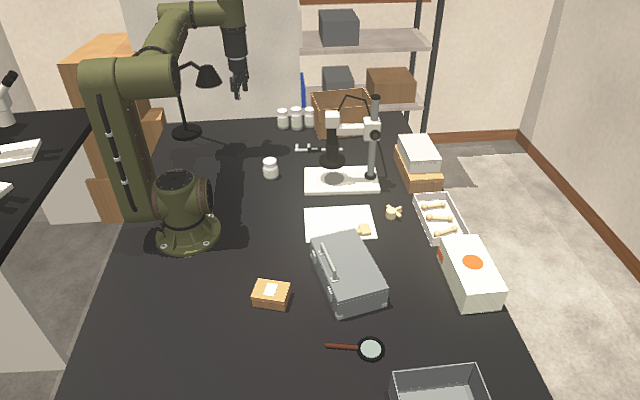

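View pics/wrist0.png

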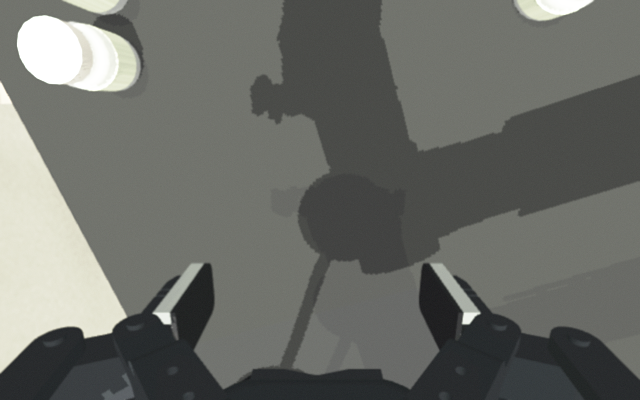

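Run:
```python
from h import *
crop('scene0',200,120,340,300,4,'a'); crop('scene0',260,190,450,360,4,'b')
crop('side0',290,220,400,330,6,'c'); crop('side0',290,80,420,250,4.5,'d')
```

```text
(no output)
```

View pics/a.png

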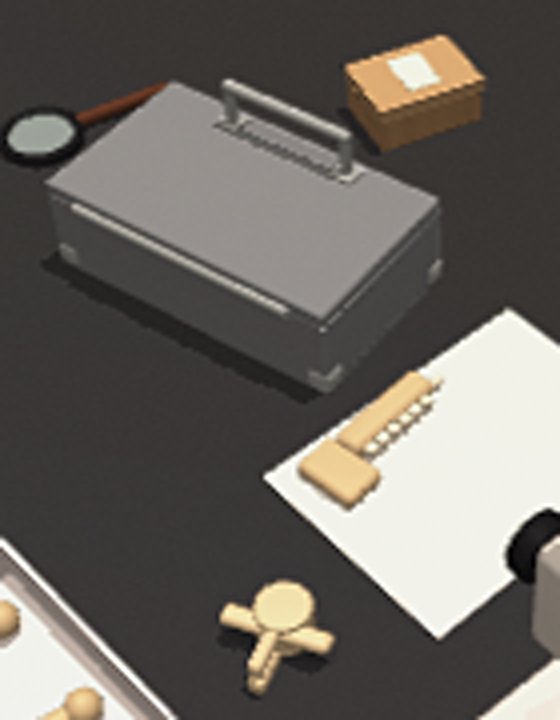

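View pics/b.png

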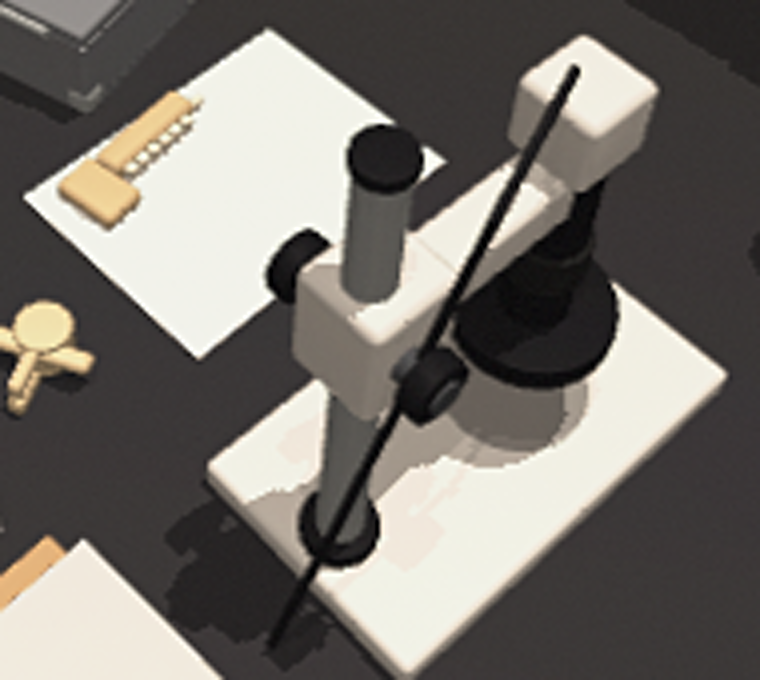

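View pics/c.png

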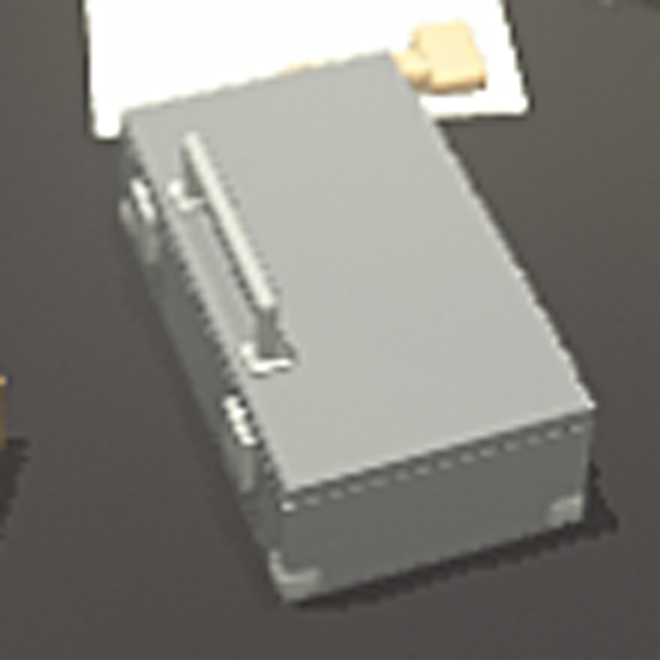

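View pics/d.png

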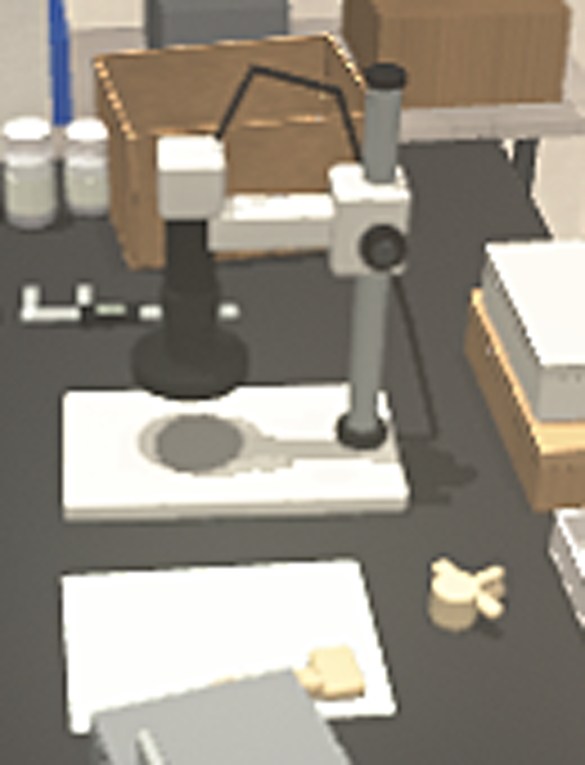

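```bash
cat > fit.py <<'E'
from h import *
from scipy.optimize import least_squares
def fit(obs,p0):
    def r(p):
        c,s=np.cos(p[2]),np.sin(p[2]); out=[]
        for cam,m,uv in obs:
            m=np.array(m,float); X=np.c_[m[:,0]*c-m[:,1]*s+p[0],m[:,0]*s+m[:,1]*c+p[1],m[:,2]]
            out.append((px(cam,X)-np.array(uv)).ravel())
        return np.concatenate(out)
    q=least_squares(r,p0,loss='soft_l1'); return q.x,r(q.x).reshape(-1,2).round(1)
if __name__=='__main__':
    S=load('scene0');D=load('side0')
    L=lambda a:np.array(a)/1000
    for lab,obs,z,g in [('case',[(S,L([[-75,130,82],[75,130,82],[-75,-130,82],[75,-130,82],[-58,-55,118],[-58,55,118]]),[(309.5,170),(280.5,199.5),(243,141.3),(212.5,165.5),(256.5,141.5),(287,154.5)]),
      (D,L([[-75,130,82],[75,130,82],[75,-130,82],[-75,-130,82],[-58,55,118],[-58,-55,118]]),[(311.7,239.7),(354.7,229.2),(388.7,287.5),(337.5,302),(322,243.3),(334.7,270)])],0,(.4,-.25,0)),
     ('mic',[(S,L([[180,-85,22],[180,85,22],[-110,85,22]]),[(312.5,306.5),(362,358.8),(441.5,283.8)]),(D,L([[-110,85,22],[180,-85,22],[-110,-85,22],[0,0,22]]),[(304.4,167.8),(380,190),(304.4,193.8),(334,178.4)])],0,(.4,.3,0)),
     ('pad',[(S,L([[120,-90,4],[-120,-90,4],[-120,90,4],[120,90,4]]),[(266.3,238.8),(327,197.5),(371.3,230),(310,279.3)]),(D,L([[-120,90,4],[120,90,4],[120,-90,4],[-120,-90,4]]),[(303.8,208.2),(369.6,204.9),(377.8,238.4),(306,242.2)])],0,(.4,0,0))]:
        x,r=fit(obs,g); print(lab,x.round(4),np.degrees(x[2]).round(2)); print(r.tolist())
E
python3 fit.py
python3 - <<'E'
from h import *
S=load('scene0');D=load('side0')
print('jaw scene pts z=15mm', onz(S,[(200+430/4,120+380/4),(200+345/4,120+440/4),(200+300/4,120+465/4),(200+350/4,120+505/4),(200+380/4,120+475/4)],.015).round(3)); print(onz(D,[(290+485/6,220+90/6)],.015))
print('vert',onz(S,[(267,274)],.02),'jar',onz(S,[(467,245)],.04))
E
```

```text
case [ 0.5082 -0.2623  0.2138] 12.25
[[0.2, -0.6], [-0.8, -0.0], [-0.1, -1.7], [-2.1, -0.3], [0.1, -0.1], [-1.5, -0.3], [-2.3, -2.7], [0.1, -2.5], [0.6, -0.6], [-0.3, -1.1], [-0.1, 0.0], [-0.5, -0.0]]
mic [ 0.5231  0.2452 -0.0488] -2.8
[[-2.4, -0.3], [-0.3, 0.3], [0.2, -1.6], [-0.6, -1.4], [1.0, -1.5], [-0.1, -2.4], [-1.9, -1.0]]
pad [ 5.19e-01  3.00e-04 -2.21e-02] -1.27
[[-1.1, 0.1], [-0.2, -0.7], [-0.4, -0.2], [-1.0, 0.0], [-0.3, -0.9], [-0.9, -1.2], [-0.5, -1.4], [-0.4, -0.9]]
jaw scene pts z=15mm [[ 0.498 -0.067  0.015]
 [ 0.579 -0.068  0.015]
 [ 0.617 -0.073  0.015]
 [ 0.615 -0.023  0.015]
 [ 0.583 -0.028  0.015]]
[[ 0.61452433 -0.09177269  0.015     ]]
vert [[0.71309175 0.00882351 0.02      ]] jar [[0.28378003 0.32212251 0.04      ]]
```

```bash
python3 -m creep '{"hand":[1,1,1,1,1,1,1,1],"xyz":[[0.05,-0.1,0.1],[0.15,-0.3,0.2],[0.25,-0.5,0.3],[0.35,-0.7,0.35],[0.45,-0.85,0.35],[0.5,-1,0.35],[0.5,-1,0.35],[0.5,-1,0.35]],"yaw":[-0.02,-0.06,-0.1,-0.14,-0.18,-0.2,-0.2,-0.2]}'
```

```text
time_s: 0.82
ee_pos: [0.2791, 0.3714, 0.3024]
eef_rot: [0.001, -0.42, 0.908, 0.001]
contact_force: [-0.2, 1.0, 0.5]
grip_width: 0.0852
```

```bash
python3 -m creep '{"hand":[1,1,1,1,1,1,1,1],"xyz":[[0.05,-0.15,0],[0.1,-0.3,0],[0.15,-0.45,0],[0.2,-0.6,0],[0.25,-0.75,0],[0.3,-0.9,0],[0.3,-1,0],[0.3,-1,0]],"yaw":[-0.02,-0.06,-0.1,-0.14,-0.18,-0.22,-0.26,-0.3]}'
```

```text
time_s: 1.48
ee_pos: [0.3386, 0.171, 0.3017]
eef_rot: [0.0, -0.131, 0.991, 0.0]
contact_force: [0.2, 0.2, 1.2]
grip_width: 0.0855
```

```bash
python3 -m creep '{"hand":[1,1,1,1,1,1,1,1],"xyz":[[0.0,-0.15,0],[0.0,-0.3,0],[0.02,-0.45,0],[0.05,-0.6,0],[0.1,-0.75,0],[0.15,-0.9,0],[0.2,-1,0],[0.2,-1,0]],"yaw":[0,0,0,0,0,0,0,0]}' | tail -4
python3 -m creep '{"hand":[1,1,1,1,1,1,1,1],"xyz":[[0.05,-0.15,0],[0.1,-0.3,0],[0.15,-0.45,0],[0.2,-0.6,0],[0.22,-0.75,0],[0.22,-0.9,0],[0.22,-1,0],[0.22,-1,0]],"yaw":[0,-0.01,-0.024,-0.024,-0.024,-0.024,-0.024,-0.024]}'
python3 - <<'E'
from h import *
c=snap('wrist','w1'); print(state()['ee_pos'],state()['eef_rot'])
for a in [(0.4515,-0.2746,.118)]+[(.5082+x*.977-y*.212,-.2623+x*.212+y*.977,z) for x,y,z in [(-.058,.055,.118),(-.058,-.055,.118),(-.075,.13,.082),(-.075,-.13,.082),(.075,.13,.082),(.075,-.13,.082)]]: print(px(c,a))
E
```

```text
ee_pos: [0.3793, -0.0292, 0.3003]
eef_rot: [-0.001, -0.132, 0.991, -0.001]
contact_force: [0.1, 0.2, -0.8]
grip_width: 0.0855
time_s: 2.82
ee_pos: [0.4227, -0.2288, 0.2996]
eef_rot: [-0.002, -0.109, 0.994, 0.0]
contact_force: [0.9, 0.1, -0.9]
grip_width: 0.0855
[ 0.4228133  -0.22755614  0.29988147] [-1.40084648e-03 -1.09450331e-01  9.93991187e-01  4.28451247e-04]
[[295.35436575 124.8273815 ]]
[[296.09129167 184.05906622]]
[[294.45132225  59.29809286]]
[[313.90335046 242.44648055]]
[[314.45006926 -26.53615873]]
[[178.40825733 242.24209709]]
[[146.29470195 -27.87916405]]
```

View pics/w1.png

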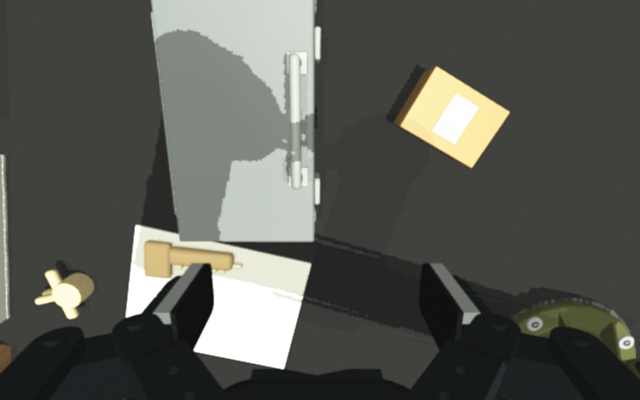

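```bash
python3 -m creep '{"hand":[1,1,1,1,0.6,0.4,0.4,0.4],"xyz":[[0.05,-0.1,0],[0.1,-0.2,-0.1],[0.143,-0.235,-0.25],[0.143,-0.235,-0.4],[0.143,-0.235,-0.55],[0.143,-0.235,-0.65],[0.143,-0.235,-0.7],[0.143,-0.235,-0.7]],"yaw":[0,0,0,0,0,0,0,0]}'
python3 - <<'E'
from h import *
c=snap('wrist','w2'); print(px(c,(0.4515,-0.2746,.118)))
E
```

```text
time_s: 3.53
ee_pos: [0.4505, -0.2724, 0.1586]
eef_rot: [-0.002, -0.111, 0.994, 0.001]
contact_force: [-0.5, 1.0, -0.0]
grip_width: 0.0598
[[315.17098355 231.09703204]]
```

View pics/w2.png

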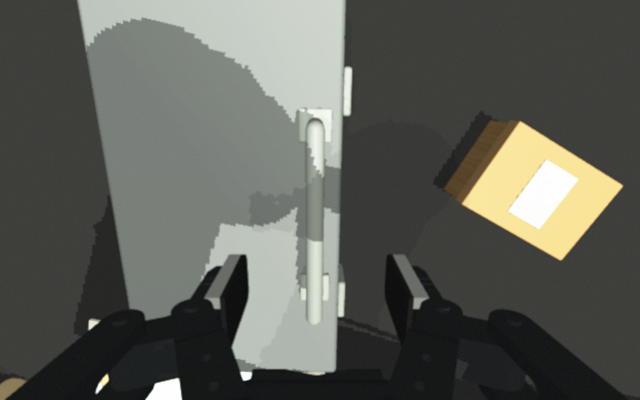

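```bash
python3 -m creep '{"hand":[0.2,0.2,0.2,0,-0.5,-1,-1,-1],"xyz":[[0,0,-0.08],[0,0,-0.16],[0,0,-0.24],[0,0,-0.295],[0,0,-0.295],[0,0,-0.295],[0,0,-0.295],[0,0,-0.295]],"yaw":[0,0,0,0,0,0,0,0]}' 20
python3 - <<'E'
import numpy as np
c,s=.977,.212
r=np.hypot(133,48);p0=np.arctan2(48,-133)
for th in np.arange(0,2.01,.1):
    a=p0-th; d=(r*np.cos(a)+133); z=r*np.sin(a)-48
    print(th.round(2),np.round(np.array([d*c,d*s,z])/200,3).tolist())
E
```

```text
time_s: 4.25
ee_pos: [0.452, -0.2743, 0.1041]
eef_rot: [0.001, -0.11, 0.994, -0.001]
contact_force: [0.4, 1.0, 1.4]
grip_width: 0.0086
0.0 [-0.0, -0.0, 0.0]
0.1 [0.027, 0.006, 0.065]
0.2 [0.06, 0.013, 0.127]
0.3 [0.098, 0.021, 0.186]
0.4 [0.143, 0.031, 0.24]
0.5 [0.192, 0.042, 0.289]
0.6 [0.246, 0.053, 0.334]
0.7 [0.304, 0.066, 0.372]
0.8 [0.365, 0.079, 0.404]
0.9 [0.43, 0.093, 0.43]
1.0 [0.496, 0.108, 0.449]
1.1 [0.564, 0.122, 0.462]
1.2 [0.633, 0.137, 0.467]
1.3 [0.702, 0.152, 0.465]
1.4 [0.77, 0.167, 0.456]
1.5 [0.838, 0.182, 0.44]
1.6 [0.903, 0.196, 0.418]
1.7 [0.966, 0.21, 0.389]
1.8 [1.026, 0.223, 0.353]
1.9 [1.082, 0.235, 0.312]
2.0 [1.133, 0.246, 0.265]
```

```bash
python3 -m creep '{"hand":[-1,-1,-1,-1,-1,-1,-1,-1],"xyz":[[0.027,0.006,0.065],[0.06,0.013,0.127],[0.098,0.021,0.186],[0.143,0.031,0.24],[0.192,0.042,0.289],[0.246,0.053,0.334],[0.304,0.066,0.372],[0.304,0.066,0.372]],"yaw":[0,0,0,0,0,0,0,0]}'
python3 - <<'E'
from h import *
c=snap('side','s1')
crop('s1',240,160,400,320,4,'s1c')
E
```

```text
time_s: 4.92
ee_pos: [0.5122, -0.2614, 0.1805]
eef_rot: [0.0, -0.11, 0.994, -0.001]
contact_force: [-8.2, 2.2, 9.3]
grip_width: 0.0092
```

View pics/s1c.png

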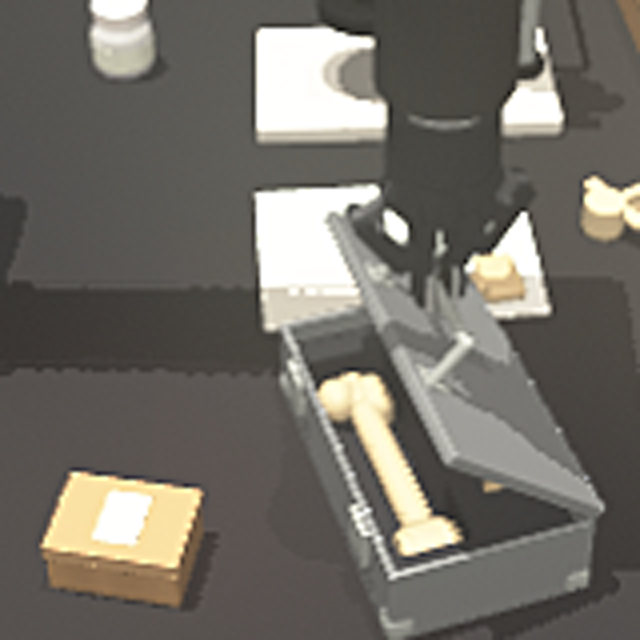

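```bash
python3 -m creep '{"hand":[-1,-1,-1,-1,-1,-1,-1,-1],"xyz":[[0.058,0.013,0.038],[0.123,0.027,0.067],[0.19,0.042,0.087],[0.26,0.056,0.1],[0.329,0.071,0.105],[0.398,0.086,0.103],[0.466,0.101,0.094],[0.466,0.101,0.094]],"yaw":[0,0,0,0,0,0,0,0]}'
python3 - <<'E'
from h import *
c=snap('side','s2')
crop('s2',240,160,400,320,4,'s2c')
E
```

```text
time_s: 5.63
ee_pos: [0.607, -0.2406, 0.1966]
eef_rot: [0.001, -0.111, 0.994, -0.001]
contact_force: [1.5, -0.6, 2.2]
grip_width: 0.0089
```

View pics/s2c.png

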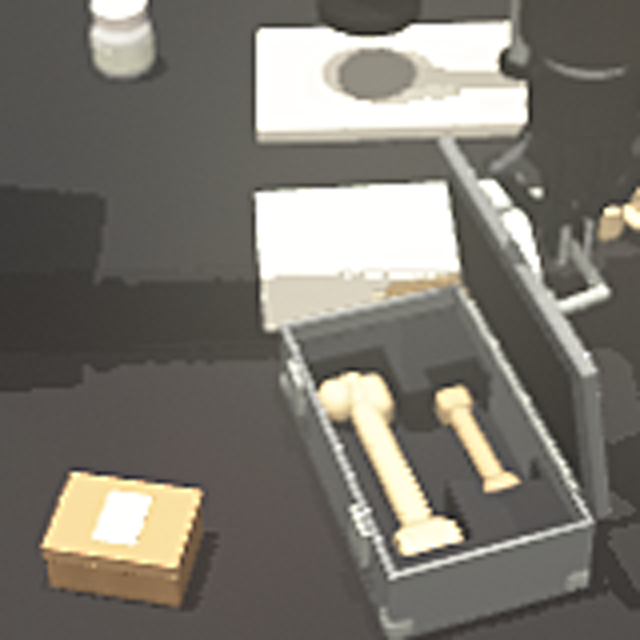

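```bash
python3 -m creep '{"hand":[-1,-1,-1,-1,-1,-1,-1,-1],"xyz":[[0.034,0.008,-0.007],[0.068,0.015,-0.016],[0.1,0.022,-0.026],[0.133,0.029,-0.038],[0.165,0.036,-0.052],[0.196,0.043,-0.067],[0.226,0.05,-0.084],[0.226,0.05,-0.084]],"yaw":[0,0,0,0,0,0,0,0]}'
python3 - <<'E'
from h import *
c=snap('side','s3')
crop('s3',240,160,400,320,4,'s3c')
E
```

```text
time_s: 6.35
ee_pos: [0.6518, -0.2307, 0.1779]
eef_rot: [0.001, -0.11, 0.994, -0.0]
contact_force: [3.7, -2.8, 3.1]
grip_width: 0.0088
```

View pics/s3c.png

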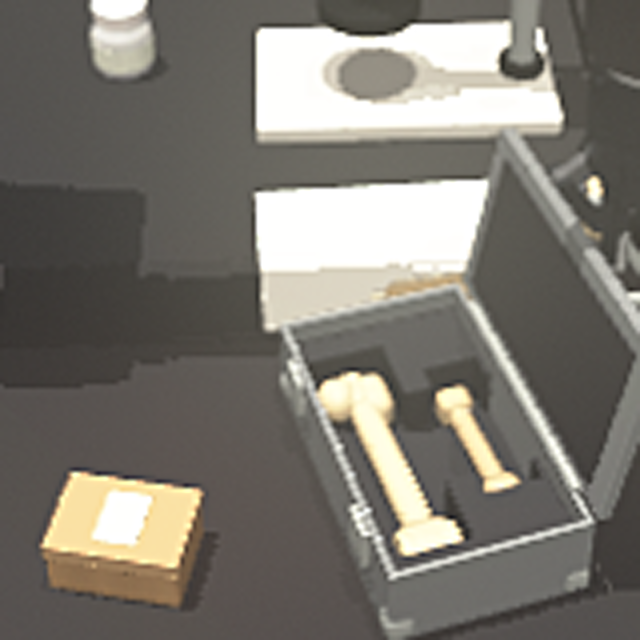

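```bash
python3 -m creep '{"hand":[-0.75,-0.5,-0.5,-0.5,-0.5,-0.5,-0.5,-0.5],"xyz":[[0,0,0],[0,0,0],[0.03,0.006,-0.02],[0.06,0.013,-0.04],[0.09,0.02,-0.06],[0.12,0.026,-0.06],[0.14,0.03,-0.03],[0.14,0.03,0.1]],"yaw":[0,0,0,0,0,0,0,0]}'
python3 -m creep '{"hand":[-0.5,-0.5,-0.5,-0.5,-0.5,-0.5,-0.5,-0.5],"xyz":[[0,0,0.1],[0,0,0.2],[0,0,0.35],[0,0,0.5],[-0.1,0,0.5],[-0.3,0,0.5],[-0.5,0,0.5],[-0.6,0,0.5]],"yaw":[0,0,0,0,0,0,0,0]}'
python3 - <<'E'
from h import *
c=snap('side','s4')
crop('s4',240,160,400,320,4,'s4c')
E
```

```text
time_s: 7.07
ee_pos: [0.6767, -0.2233, 0.1919]
eef_rot: [-0.005, -0.11, 0.994, 0.002]
contact_force: [0.6, 1.1, -1.2]
grip_width: 0.0213
time_s: 7.73
ee_pos: [0.5551, -0.2249, 0.2992]
eef_rot: [-0.0, -0.11, 0.994, -0.0]
contact_force: [-0.3, -0.4, 1.7]
grip_width: 0.0213
```

View pics/s4c.png

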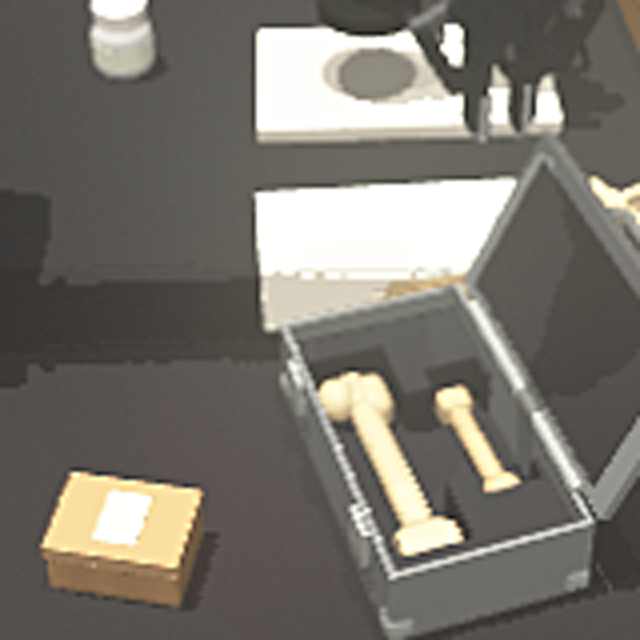

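```bash
python3 -m creep '{"hand":[-0.15,-0.15,-0.15,-0.15,-0.15,-0.15,-0.15,-0.15],"xyz":[[-0.1,-0.05,0],[-0.2,-0.1,0],[-0.3,-0.16,-0.1],[-0.381,-0.219,-0.2],[-0.381,-0.219,-0.35],[-0.381,-0.219,-0.5],[-0.381,-0.219,-0.6],[-0.381,-0.219,-0.6]],"yaw":[0,0,0,0,0,0,0,0]}'
python3 - <<'E'
from h import *
c=snap('wrist','w3')
print(state()['ee_pos'],px(c,[(.4789,-.2687,.028),(.4789-.212*.06,-.2687+.977*.06,.028)]))
E
```

```text
time_s: 8.45
ee_pos: [0.4796, -0.2675, 0.173]
eef_rot: [-0.004, -0.11, 0.994, 0.002]
contact_force: [-0.2, 0.3, -1.4]
grip_width: 0.0359
[ 0.48062926 -0.26819732  0.17637231] [[315.99268467 187.35772464]
 [315.64254825 252.43309814]]
```

View pics/w3.png

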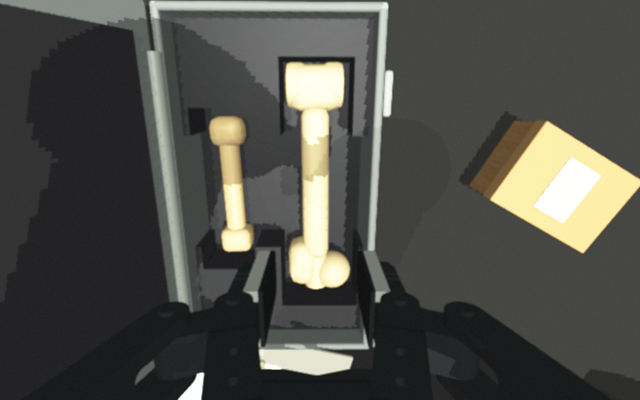

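```bash
python3 -m creep '{"hand":[-0.15,-0.15,-0.15,-0.15,-0.15,-0.15,-0.15,-0.15],"xyz":[[0,0,-0.1],[0,0,-0.22],[0,0,-0.34],[0,0,-0.46],[0,0,-0.57],[0,0,-0.65],[0,0,-0.7],[0,0,-0.7]],"yaw":[0,0,0,0,0,0,0,0]}'
python3 -m creep '{"hand":[-0.15,-0.15,-0.15,-0.15,-0.5,-0.8,-1,-1],"xyz":[[0,0,-0.04],[0,0,-0.08],[0,0,-0.1],[0,0,-0.1],[0,0,-0.1],[0,0,-0.1],[0,0,-0.1],[0,0,-0.1]],"yaw":[0,0,0,0,0,0,0,0]}' 40
```

```text
time_s: 9.17
ee_pos: [0.4817, -0.2684, 0.0379]
eef_rot: [-0.001, -0.11, 0.994, 0.0]
contact_force: [-0.3, 0.9, 0.7]
grip_width: 0.0365
time_s: 9.83
ee_pos: [0.4844, -0.2698, 0.023]
eef_rot: [0.003, -0.111, 0.994, -0.002]
contact_force: [-0.7, 0.4, 11.2]
grip_width: 0.0212
```

Run:
```python
from h import *
c=snap('wrist','w4'); print(state())
```

```text
{'time_s': 9.8833, 'joint_pos': array([-0.14417385, -0.00955372, -0.35083813,  0.00289036, -1.22306675,
        0.36503737]), 'joint_vel': array([ 0.00107111,  0.00109257, -0.00154285, -0.00072389, -0.00030621,
       -0.00026467]), 'tau': array([  0.08309081, -26.50050044,  27.43662179,   4.57669303,
         0.50434096,   0.05233759]), 'ee_pos': array([ 0.48445976, -0.26984594,  0.02297312]), 'eef_rot': array([ 0.00277609, -0.11069186,  0.99384862, -0.00212806]), 'contact_force': array([-1.73143417,  0.38319099, 11.2102847 ]), 'moment': array([ 0.13997802,  0.48923134, -0.03765517]), 'grip_width': 0.021184816905702845}
```

View pics/w4.png

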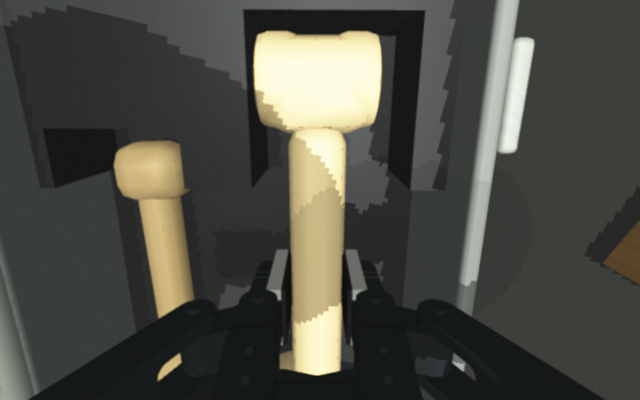

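```bash
python3 -m creep '{"hand":[-1,-1,-1,-1,-1,-1,-1,-1],"xyz":[[0,0,0.03],[0,0,0.07],[0,0,0.12],[0,0,0.18],[0,0,0.26],[0,0,0.34],[0,0,0.42],[0,0,0.45]],"yaw":[0,0,0,0,0,0,0,0]}'
python3 - <<'E'
from h import *
c=snap('wrist','w5'); snap('side','s5'); print(state()['contact_force'])
crop('s5',240,130,420,310,4,'s5c')
E
```

```text
time_s: 10.55
ee_pos: [0.483, -0.2691, 0.1123]
eef_rot: [0.002, -0.11, 0.994, -0.001]
contact_force: [-0.9, -0.3, -1.2]
grip_width: 0.0209
[ 0.51900292  0.0156904  -1.89907147]
```

View pics/w5.png

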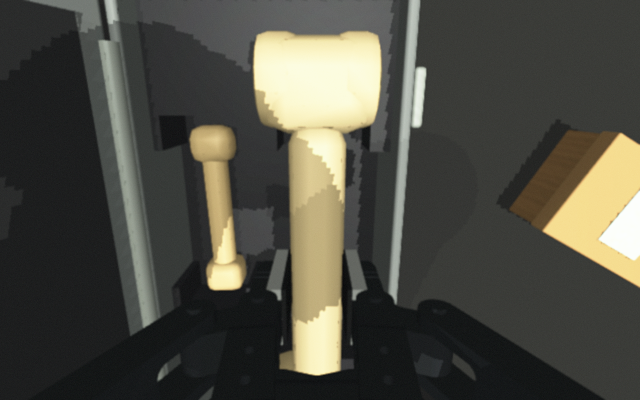

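View pics/s5c.png

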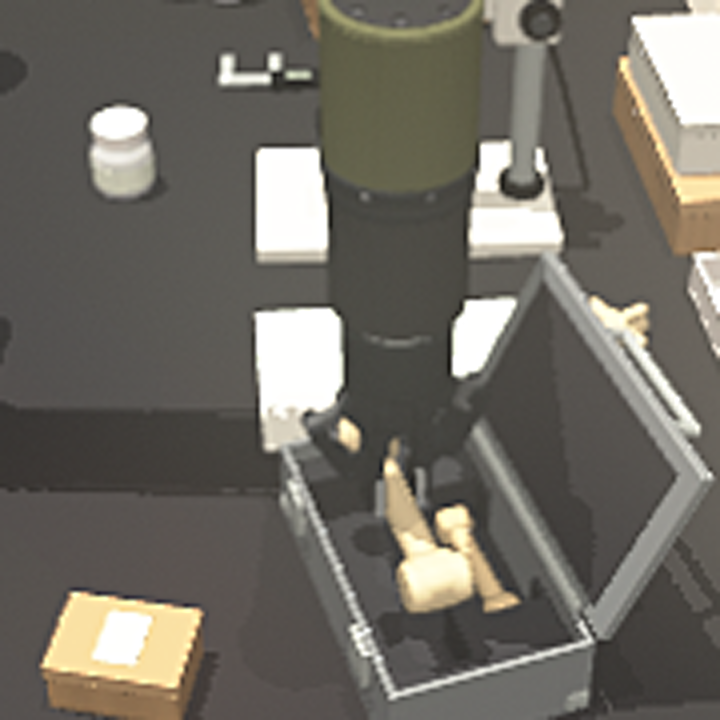

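```bash
python3 -m creep '{"hand":[-1,-1,-1,-1,-1,-1,-1,-1],"xyz":[[0,0.05,0.1],[0,0.15,0.2],[0,0.28,0.3],[0,0.42,0.3],[0,0.56,0.3],[0,0.7,0.3],[0,0.84,0.3],[0.05,1,0.3]],"yaw":[0,0,0,0,-0.03,-0.08,-0.13,-0.18]}'
python3 -m creep '{"hand":[-1,-1,-1,-1,-1,-1,-1,-1],"xyz":[[0.02,0.1,0],[0.05,0.2,0],[0.08,0.3,0],[0.1,0.4,0],[0.12,0.47,0],[0.13,0.53,0],[0.13,0.57,0],[0.13,0.57,0]],"yaw":[-0.06,-0.12,-0.18,-0.24,-0.3,-0.36,-0.42,-0.48]}'
python3 -m creep '{"hand":[-1,-1,-1,-1,-1,-1,-1,-1],"xyz":[[0,0,0],[0,0,0],[0,0,0],[0,0,0],[0,0,0],[0,0,0],[0,0,0],[0,0,0]],"yaw":[-0.06,-0.12,-0.18,-0.22,-0.25,-0.256,-0.256,-0.256]}'
python3 - <<'E'
from h import *
c=snap('wrist','w6'); snap('side','s6'); snap('scene','c6')
crop('s6',220,60,420,260,3.5,'s6c')
crop('c6',200,80,460,320,3,'c6c')
q=state()['eef_rot']; print(2*np.degrees(np.arctan2(q[2],q[1])),q,state()['ee_pos'])
E
```

```text
time_s: 11.32
ee_pos: [0.4907, -0.0675, 0.1679]
eef_rot: [-0.001, 0.072, 0.997, 0.0]
contact_force: [1.0, -0.8, -1.1]
grip_width: 0.0212
time_s: 11.98
ee_pos: [0.5174, 0.0469, 0.167]
eef_rot: [-0.001, 0.524, 0.852, -0.001]
contact_force: [-1.0, 0.0, -1.4]
grip_width: 0.0209
time_s: 12.65
ee_pos: [0.5177, 0.0454, 0.168]
eef_rot: [-0.0, 0.721, 0.693, -0.0]
contact_force: [-0.1, 0.3, -1.3]
grip_width: 0.0214
87.74829146647919 [-1.51576206e-04  7.20863919e-01  6.93076604e-01 -9.14632838e-05] [0.51784151 0.0454708  0.16845492]
```

View pics/w6.png

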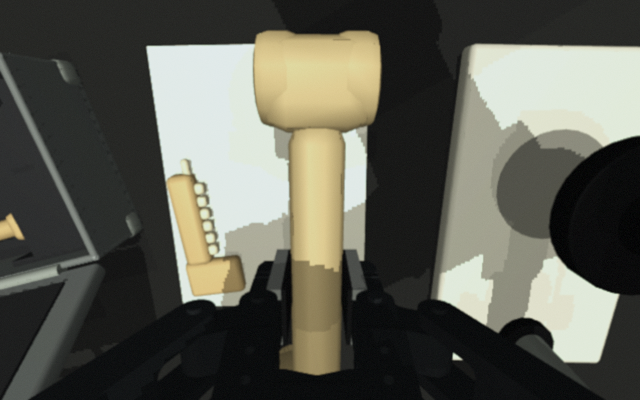

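View pics/s6c.png

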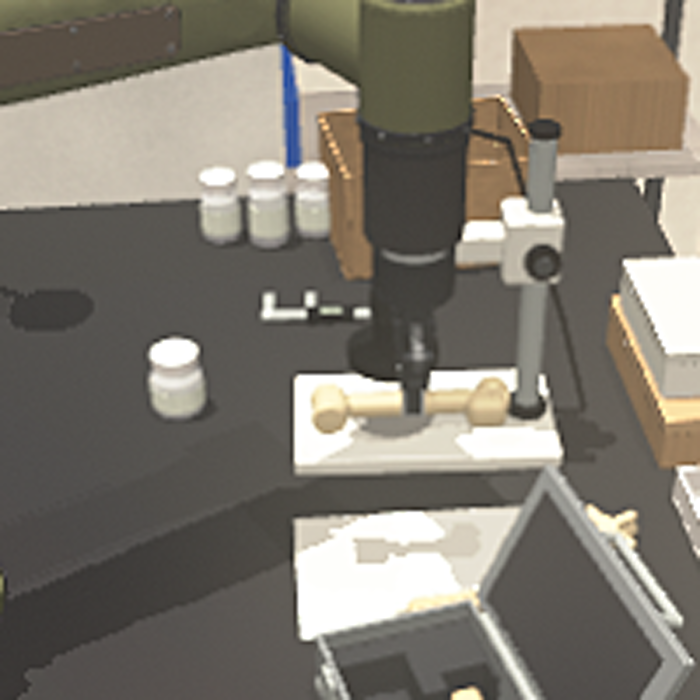

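View pics/c6c.png

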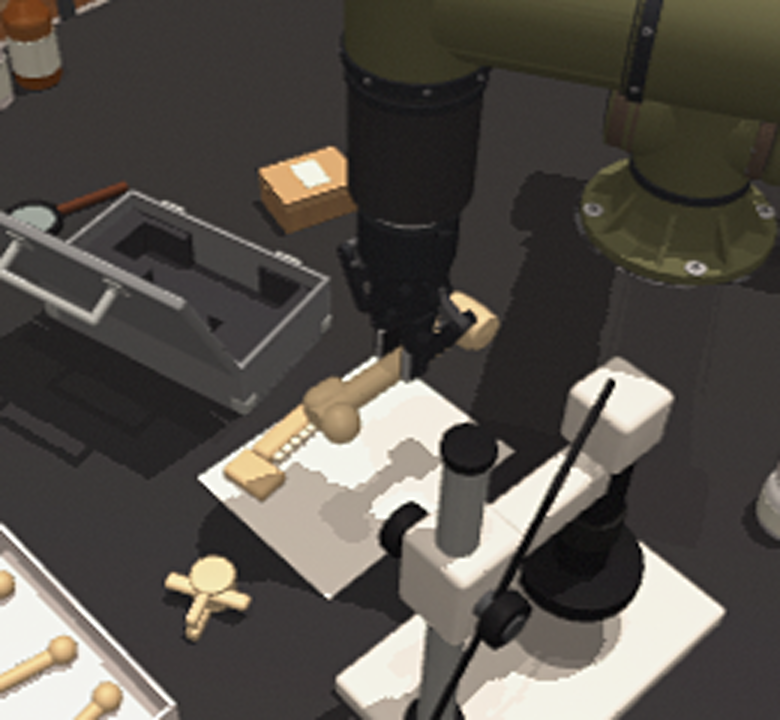

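Run:
```python
from h import *
S=load('c6');D=load('s6')
p=lambda x,y:(200+x/3,80+y/3); q=lambda x,y:(220+x/3.5,60+y/3.5)
for z in (.30,.315):
  print(z,onz(S,[p(617,358),p(672,400),p(622,437),p(567,400)],z).round(3).tolist())
# wrist cylinder: heights at x=.518,y=.045
for z in (.17,.24,.26,.28,.30,.32,.34,.36,.40): print(z,(px(D,(.518,.045,z))[0]-[220,60])*3.5,(px(S,(.518,.045,z))[0]-[200,80])*3)
o,d=ray(D,[q(380,200),q(465,200),q(370,280),q(452,280),q(360,90),q(472,90)])
Y=.045
pt=o+d*((Y-o[1])/d[:,1])[:,None]; print(pt.round(3))
```

```text
0.3 [[0.499, 0.226, 0.3], [0.504, 0.275, 0.3], [0.553, 0.271, 0.3], [0.553, 0.226, 0.3]]
0.315 [[0.512, 0.233, 0.315], [0.517, 0.28, 0.315], [0.565, 0.276, 0.315], [0.565, 0.233, 0.315]]
0.17 [411.23131068 403.29257416] [397.39783008 365.61549221]
0.24 [412.0015819  341.02183315] [400.57976185 303.77053567]
0.26 [412.22816007 322.53064038] [401.55400817 284.83516932]
0.28 [412.45768813 303.71582644] [402.55977434 265.28736804]
0.3 [412.69019744 284.57021586] [403.59861596 245.09691555]
0.32 [412.92571804 265.08648372] [404.67219273 224.2315735 ]
0.34 [413.16427837 245.25715655] [405.7822774  202.65690939]
0.36 [413.40590512 225.07461393] [406.93076547 180.33610652]
0.4 [413.89845397 183.61868043] [409.35121386 133.29561355]
[[0.489 0.045 0.386]
 [0.563 0.045 0.382]
 [0.479 0.045 0.307]
 [0.554 0.045 0.302]
 [0.472 0.045 0.488]
 [0.566 0.045 0.483]]
```

```bash
python3 -m creep '{"hand":[-1,-1,-1,-1,-1,-1,-1,-1],"xyz":[[0,0,-0.08],[0,0,-0.2],[0,0,-0.32],[0,0,-0.44],[0,0,-0.54],[0,0,-0.62],[0,0,-0.67],[0,0,-0.69]],"yaw":[0,0,0,0,0,0,0,0]}'
python3 -m creep '{"hand":[-1,-1,-1,-1,-1,-1,-1,-1],"xyz":[[0,0,-0.01],[0,0,-0.02],[0,0,-0.03],[0,0,-0.035],[0,0,-0.04],[0,0,-0.045],[0,0,-0.045],[0,0,-0.045]],"yaw":[0,0,0,0,0,0,0,0]}'
```

```text
time_s: 13.47
ee_pos: [0.517, 0.0452, 0.0289]
eef_rot: [-0.001, 0.721, 0.693, -0.001]
contact_force: [-0.6, 0.4, -2.0]
grip_width: 0.0214
time_s: 14.13
ee_pos: [0.518, 0.0455, 0.0218]
eef_rot: [0.0, 0.721, 0.693, 0.0]
contact_force: [-0.1, -0.7, -1.3]
grip_width: 0.0214
```

```bash
python3 -m creep '{"hand":[-1,-1,-1,-1,-1,-1,-1,-1],"xyz":[[0,0,-0.004],[0,0,-0.008],[0,0,-0.012],[0,0,-0.015],[0,0,-0.015],[0,0,-0.015],[0,0,-0.015],[0,0,-0.015]],"yaw":[0,0,0,0,0,0,0,0]}'
```

```text
time_s: 14.8
ee_pos: [0.518, 0.0455, 0.019]
eef_rot: [0.0, 0.721, 0.693, 0.0]
contact_force: [-1.5, 1.4, 3.8]
grip_width: 0.0215
```

Touchdown. Release slowly and rise.

```bash
python3 -m creep '{"hand":[-0.45,-0.3,-0.15,-0.1,-0.1,-0.1,-0.1,-0.1],"xyz":[[0,0,0],[0,0,0],[0,0,0],[0,0,0.05],[0,0,0.15],[0,0,0.3],[0,0,0.45],[0,0,0.6]],"yaw":[0,0,0,0,0,0,0,0]}'
python3 -m creep '{"hand":[0,0.1,0.1,0.1,0.1,0.1,0.1,0.1],"xyz":[[-0.1,0,0.1],[-0.2,0,0.1],[-0.3,0,0.1],[-0.35,0,0.1],[-0.4,0,0.1],[-0.4,0,0.1],[-0.4,0,0.1],[-0.4,0,0.1]],"yaw":[0,0,0,0,0,0,0,0]}'
python3 - <<'E'
from h import *
c=snap('wrist','w7'); snap('side','s7'); snap('scene','c7')
crop('s7',290,100,400,250,5,'s7c')
crop('c7',260,180,450,360,4,'c7c')
q=state()['eef_rot']; print(2*np.degrees(np.arctan2(q[2],q[1])),q,state()['ee_pos'])
E
```

```text
time_s: 15.47
ee_pos: [0.5178, 0.0452, 0.1408]
eef_rot: [0.0, 0.721, 0.693, 0.0]
contact_force: [0.0, -0.1, -0.0]
grip_width: 0.0384
time_s: 16.13
ee_pos: [0.4383, 0.0455, 0.1591]
eef_rot: [0.0, 0.721, 0.693, 0.0]
contact_force: [0.9, 0.3, 0.6]
grip_width: 0.0469
87.67452235501548 [-8.98466666e-05  7.21309914e-01  6.92612372e-01 -3.18237383e-04] [0.43820586 0.0453734  0.15851626]
```

View pics/w7.png

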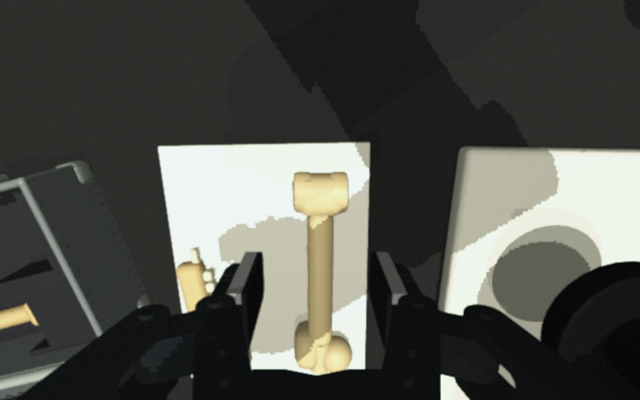

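View pics/s7c.png

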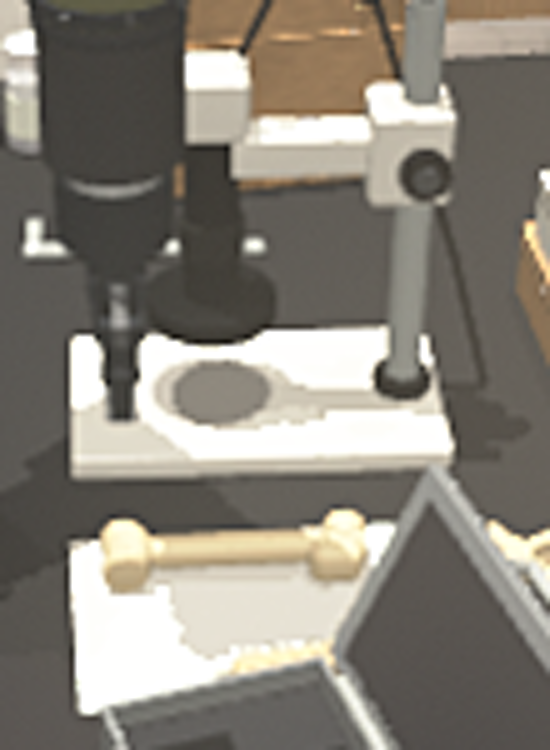

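View pics/c7c.png

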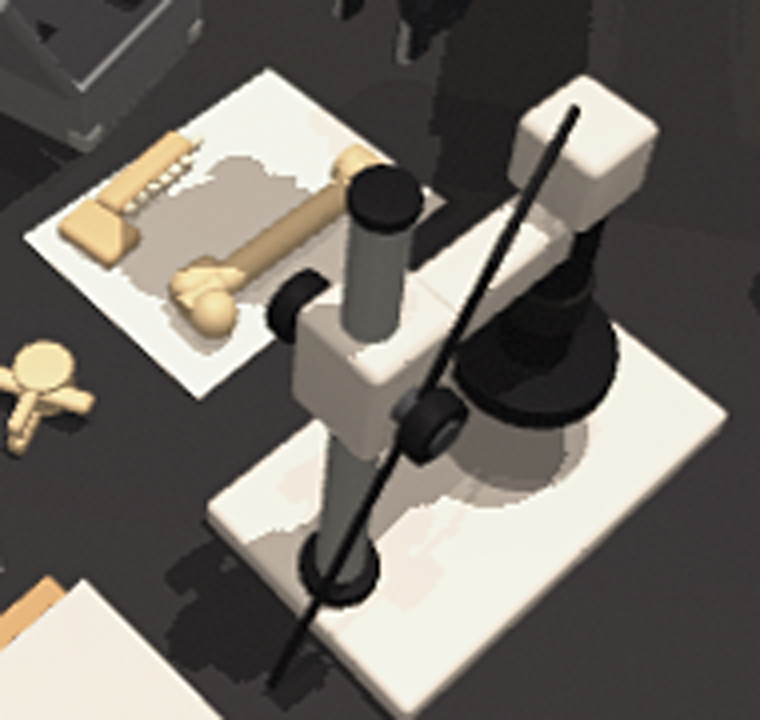

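Run:
```python
from h import *
W=load('w7')
print('cond silh end z~.022',onz(W,[(321,172)],.022),'sides z.022',onz(W,[(293,190),(349,190)],.022))
print('shaft mid z.024',onz(W,[(321,225),(319.5,330)],.024))
print('shaft edges',onz(W,[(308.5,240),(333,240),(306.5,325),(331.5,325)],.024))
print('base corner',onz(W,[(461,148)],.022), onz(W,[(450,230)],.022))
def M(x,y,z,p=(.5231,.2452,-.0488)): 
  c,s=np.cos(p[2]),np.sin(p[2]); return (p[0]+c*x-s*y,p[1]+s*x+c*y,z)
print('corner pred',M(-.11,-.085,.022), px(W,[M(-.11,-.085,.022),M(0,-.085,.022),M(0,-.0475,.022),M(-.0475,0,.022)]))
W6=load('w6')
print(px(W6,[M(-.11,-.085,.022),M(.18,-.085,.022),M(0,-.0475,.022),M(-.0475,0,.022),M(0,0,.022)]))
crop('w6',420,20,640,380,2,'w6c')
```

```text
cond silh end z~.022 [[0.42176595 0.04997741 0.022     ]] sides z.022 [[0.43583118 0.02638288 0.022     ]
 [0.43776212 0.0724416  0.022     ]]
shaft mid z.024 [[0.4666307  0.04825564 0.024     ]
 [0.56950625 0.04298177 0.024     ]]
shaft edges [[0.47974846 0.03709285 0.024     ]
 [0.48062732 0.05796883 0.024     ]
 [0.5636438  0.03123911 0.024     ]
 [0.56461976 0.05422374 0.024     ]]
base corner [[0.40709887 0.16188277 0.022     ]] [[0.47646354 0.15779538 0.022     ]]
corner pred (np.float64(0.4090845993816325), np.float64(0.16566706077458748), 0.022) [[465.58942841 150.30040153]
 [449.677494   274.8850178 ]
 [492.08648306 275.18373728]
 [556.71100373 224.97681627]]
[[469.52422037  44.04826534]
 [430.78623437 362.95604118]
 [496.5155097  186.13459022]
 [564.67909015 129.24069566]
 [552.84238668 186.5889245 ]]
```

View pics/w6c.png

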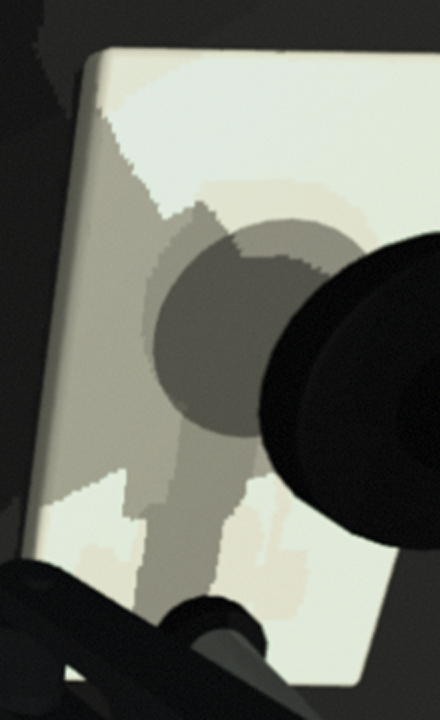

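```bash
python3 -m creep '{"hand":[0.4,0.4,0.4,0.4,0.4,0.4,0.4,0.4],"xyz":[[-0.03,0.01,0],[-0.067,0.025,-0.05],[-0.067,0.025,-0.15],[-0.067,0.025,-0.25],[-0.067,0.025,-0.36],[-0.067,0.025,-0.44],[-0.067,0.025,-0.48],[-0.067,0.025,-0.48]],"yaw":[-0.005,-0.005,-0.005,-0.005,-0.005,-0.005,-0.005,-0.005]}'
python3 -m creep '{"hand":[0.4,0.4,0.4,0.4,0.4,0.4,0.4,0.4],"xyz":[[0,0,-0.05],[0,0,-0.1],[0,0,-0.14],[0,0,-0.18],[0,0,-0.21],[0,0,-0.22],[0,0,-0.22],[0,0,-0.22]],"yaw":[0,0,0,0,0,0,0,0]}'
python3 - <<'E'
from h import *
c=snap('wrist','w8'); snap('side','s8'); crop('s8',290,150,390,230,6,'s8c')
q=state()['eef_rot']; print(2*np.degrees(np.arctan2(q[2],q[1])),q,state()['ee_pos'])
E
```

```text
time_s: 16.95
ee_pos: [0.4234, 0.0501, 0.0608]
eef_rot: [-0.001, 0.725, 0.689, -0.002]
contact_force: [-0.2, 0.7, 0.1]
grip_width: 0.0597
time_s: 17.62
ee_pos: [0.4247, 0.0505, 0.0189]
eef_rot: [0.0, 0.725, 0.689, 0.0]
contact_force: [0.5, 0.2, 0.2]
grip_width: 0.0598
87.1262776708367 [1.29723801e-04 7.24615308e-01 6.89153440e-01 4.19050682e-04] [0.42486164 0.05059634 0.01917499]
```

View pics/w8.png

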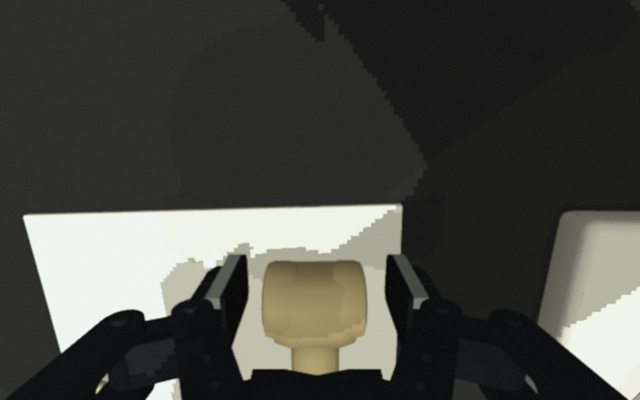

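View pics/s8c.png

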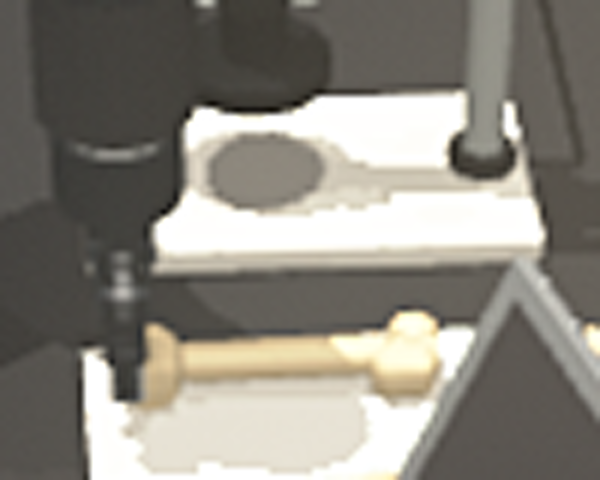

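Run:
```python
from h import *
W=load('w8');D=load('s8')
for z in(.018,.022,.03): print(onz(W,[(315,261)],z))
print(onz(W,[(246,256),(387,256),(320,346)],.035), px(W,[(.4248-.011,.0503,.03),(.4248,.0503,.035)]))
p=lambda x,y:(290+x/6,150+y/6)
print(onz(D,[p(107,400),p(145,400)],.022), 'head', onz(D,[p(440,360)],.022),onz(D,[p(180,375)],.022))
```

```text
[[0.42150749 0.04982821 0.018     ]]
[[0.41958928 0.04993913 0.022     ]]
[[0.41575284 0.05016097 0.03      ]]
[[0.40978959 0.02332256 0.035     ]
 [0.41267139 0.07869291 0.035     ]
 [0.45310915 0.05034473 0.035     ]] [[315.0885283  256.6293935 ]
 [316.48872126 286.83297377]]
[[0.41203897 0.01726885 0.022     ]
 [0.4339798  0.01487019 0.022     ]] head [[0.61033215 0.03230354 0.022     ]] [[0.45624436 0.03529883 0.022     ]]
```

```bash
python3 -m creep '{"hand":[0.3,0.2,-0.2,-0.6,-1,-1,-1,-1],"xyz":[[0,0,-0.01],[0,0,-0.01],[0,0,-0.01],[0,0,-0.01],[0,0,-0.01],[0,0,-0.01],[0,0,-0.01],[0,0,-0.01]],"yaw":[0,0,0,0,0,0,0,0]}' 70
python3 -m creep '{"hand":[-1,-1,-1,-1,-1,-1,-1,-1],"xyz":[[0,0,0.01],[0,0,0.03],[0,0,0.06],[0,0,0.09],[0,0,0.12],[0,0,0.15],[0,0,0.17],[0,0,0.17]],"yaw":[0,0,0,0,0,0,0,0]}'
python3 - <<'E'
from h import *
c=snap('wrist','w9'); snap('side','s9'); crop('s9',290,130,390,230,6,'s9c')
print(state()['ee_pos'],state()['contact_force'],state()['moment'])
E
```

```text
time_s: 18.38
ee_pos: [0.4248, 0.0505, 0.0171]
eef_rot: [0.0, 0.725, 0.689, 0.0]
contact_force: [-0.8, -0.6, 5.1]
grip_width: 0.0422
time_s: 19.05
ee_pos: [0.4251, 0.0507, 0.052]
eef_rot: [0.0, 0.725, 0.689, 0.001]
contact_force: [0.2, 0.3, -1.0]
grip_width: 0.0424
[0.42452075 0.05056798 0.05073163] [ 0.13821946  0.2691904  -1.37371783] [0.03007519 0.0895292  0.0282597 ]
```

View pics/s9c.png

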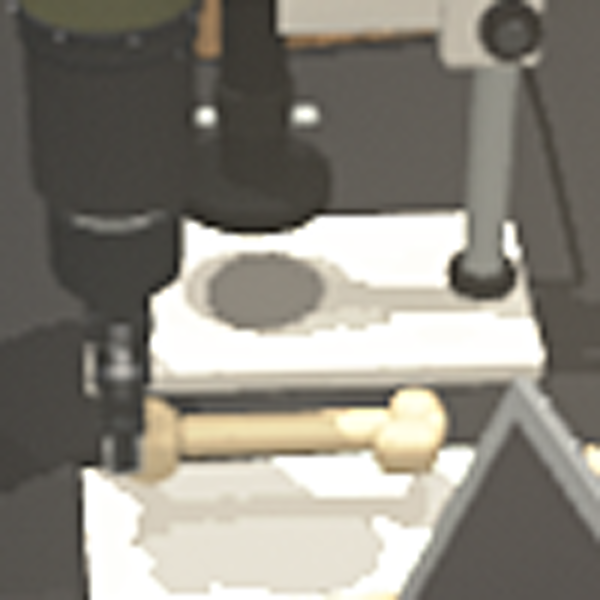

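View pics/w9.png

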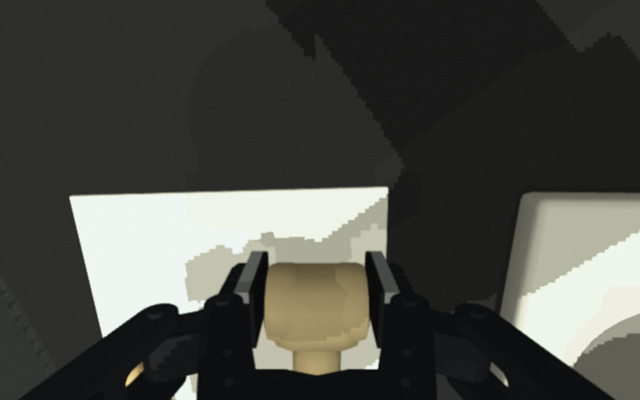

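```bash
python3 -m creep '{"hand":[-1,-1,-1,-1,-1,-1,-1,-1],"xyz":[[0.005,0.08,0],[0.01,0.18,0],[0.02,0.28,0],[0.03,0.38,0],[0.03,0.48,0],[0.03,0.56,0],[0.03,0.6,0],[0.03,0.6,0]],"yaw":[0,0,0,0,0,0,0,0]}'
python3 - <<'E'
from h import *
c=snap('wrist','w10'); snap('side','s10'); crop('s10',290,70,390,220,5,'s10c');snap('scene','c10'); crop('c10',290,160,450,360,3.8,'c10c')
print(state()['ee_pos'],state()['contact_force'],state()['moment'])
E
```

```text
time_s: 19.82
ee_pos: [0.4302, 0.1714, 0.0501]
eef_rot: [-0.0, 0.724, 0.69, -0.0]
contact_force: [-0.5, -0.9, -1.2]
grip_width: 0.0418
[0.43034485 0.16986115 0.05034128] [ 0.47854671 -0.52548827 -0.98669234] [-0.03101761  0.134301    0.0199373 ]
```

View pics/s10c.png

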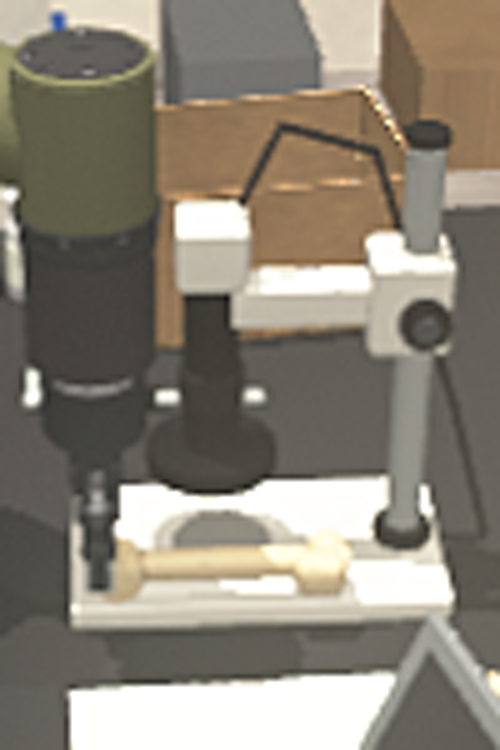

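View pics/c10c.png

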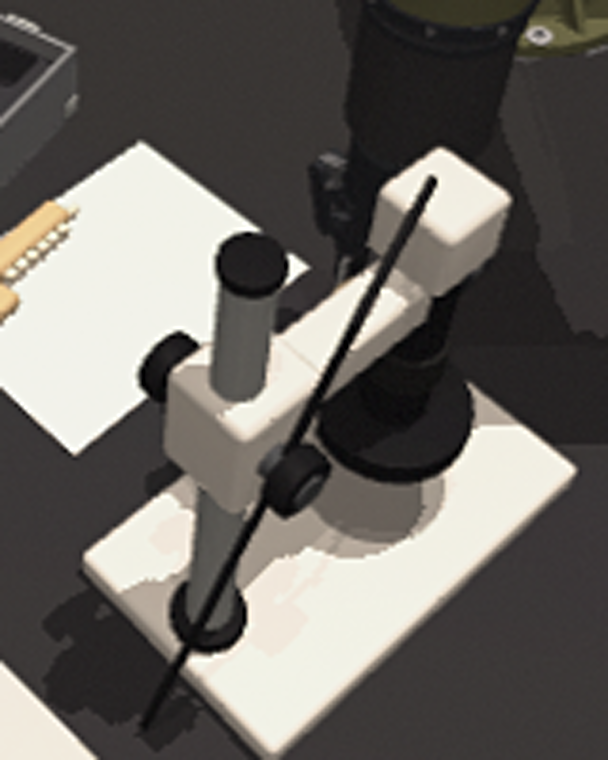

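View pics/w10.png

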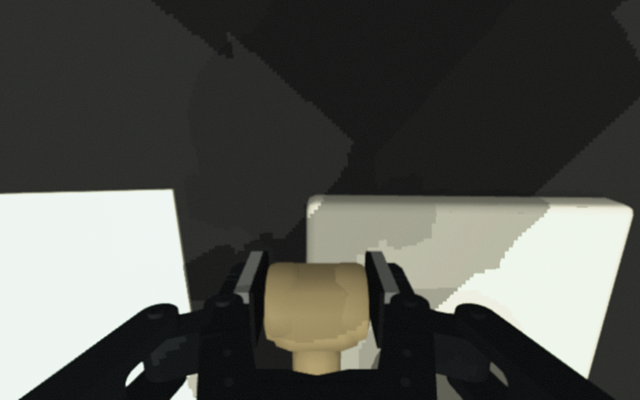

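```bash
python3 - <<'E'
from h import *
W=load('w10')
def M(x,y,z,p=(.5231,.2452,-.0488)): 
  c,s=np.cos(p[2]),np.sin(p[2]); return (p[0]+c*x-s*y,p[1]+s*x+c*y,z)
print(px(W,[M(-.11,-.085,.022),M(-.11,.085,.022)]))
E
python3 -m creep '{"hand":[-1,-1,-1,-1,-1,-1,-1,-1],"xyz":[[0,0.05,0],[0,0.1,0],[0,0.16,0],[0,0.22,0],[0,0.28,0],[0,0.34,0],[0,0.397,0],[0,0.397,0]],"yaw":[0,0,0,0,0,0,0,0]}'
python3 - <<'E'
from h import *
c=snap('wrist','w11'); snap('side','s11'); crop('s11',290,70,390,220,5,'s11c')
print(state()['ee_pos'],state()['contact_force'],state()['moment'])
W=c
def M(x,y,z,p=(.5231,.2452,-.0488)): 
  c,s=np.cos(p[2]),np.sin(p[2]); return (p[0]+c*x-s*y,p[1]+s*x+c*y,z)
print(px(W,[M(-.11,-.085,.022),M(-.11,.085,.022)]))
E
```

```text
[[303.35787587 205.81622779]
 [639.07605607 205.37604258]]
time_s: 20.63
ee_pos: [0.4304, 0.252, 0.0505]
eef_rot: [-0.0, 0.724, 0.69, 0.0]
contact_force: [0.5, 0.3, -0.9]
grip_width: 0.0423
[0.43031296 0.25037645 0.05040452] [ 0.45636834 -0.51867835 -1.78942018] [ 0.01646489  0.11564138 -0.02746291]
[[146.20732503 212.79805643]
 [478.1279617  212.31257175]]
```

View pics/s11c.png

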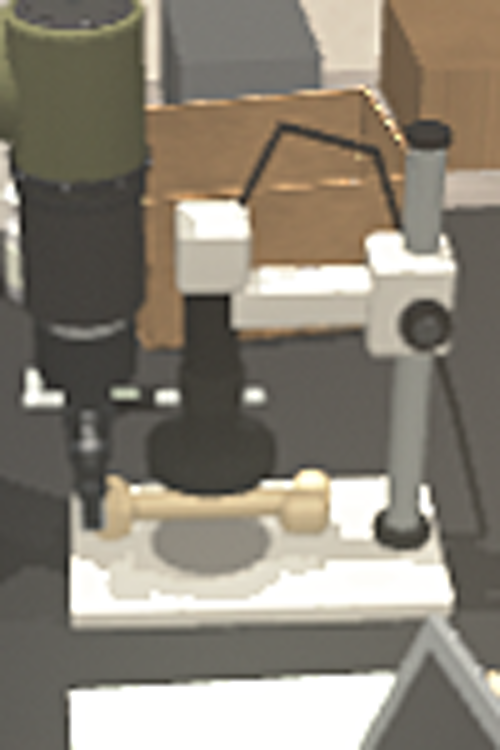

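View pics/w11.png

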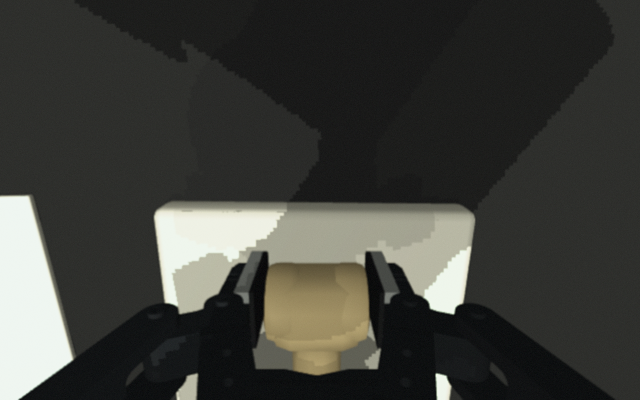

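Run:
```python
from h import *
W=load('w11');D=load('s11')
for z in (.05,.055,.06): print(onz(W,[(317,263)],z))
p=lambda x,y:(290+x/5,70+y/5)
print('head end',onz(D,[p(329,503)],.055))
print('ring', [px(D,(.5231+.05*a,.2452,.094))[0] for a in (-1,1)])
```

```text
[[0.42807914 0.25219137 0.05      ]]
[[0.42564734 0.25229602 0.055     ]]
[[0.42321553 0.25240068 0.06      ]]
head end [[0.61413446 0.23371345 0.055     ]]
ring [array([319.12558914, 162.72906242]), array([345.10969627, 161.14612655])]
```

```bash
python3 -m creep '{"hand":[-1,-1,-1,-1,-1,-1,-1,-1],"xyz":[[0.005,-0.003,0],[0.01,-0.006,0],[0.01,-0.006,-0.01],[0.01,-0.006,-0.025],[0.01,-0.006,-0.04],[0.01,-0.006,-0.055],[0.01,-0.006,-0.06],[0.01,-0.006,-0.06]],"yaw":[0,0,0,0,0,0,0,0]}'
```

```text
time_s: 21.4
ee_pos: [0.4323, 0.2484, 0.0381]
eef_rot: [-0.0, 0.725, 0.689, -0.0]
contact_force: [-0.1, -0.7, -1.1]
grip_width: 0.0425
```

```bash
python3 -m creep '{"hand":[-1,-1,-1,-1,-1,-1,-1,-1],"xyz":[[0,0,-0.003],[0,0,-0.006],[0,0,-0.009],[0,0,-0.012],[0,0,-0.012],[0,0,-0.012],[0,0,-0.012],[0,0,-0.012]],"yaw":[0,0,0,0,0,0,0,0]}'
python3 - <<'E'
from h import *
snap('side','s12'); crop('s12',300,130,370,200,8,'s12c')
print(state()['ee_pos'],state()['contact_force'],state()['moment'])
E
```

```text
time_s: 22.07
ee_pos: [0.4326, 0.2487, 0.0363]
eef_rot: [-0.0, 0.725, 0.689, 0.0]
contact_force: [0.2, 0.2, -0.9]
grip_width: 0.0423
[0.4325451  0.24871973 0.0363092 ] [-0.22475095  0.86536591 -1.11534172] [ 0.07729155  0.12189921 -0.00808048]
```

View pics/s12c.png

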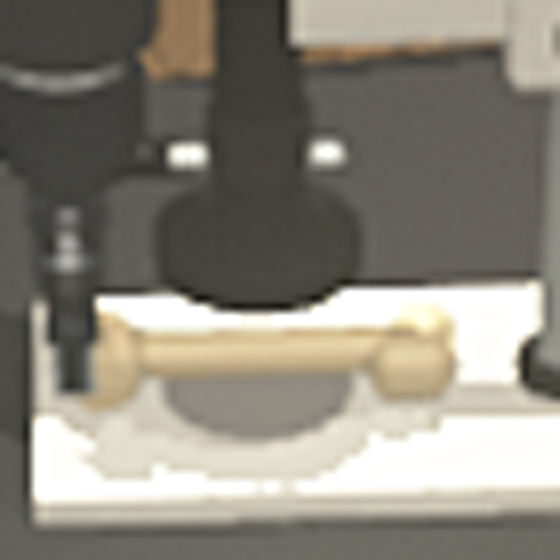

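```bash
python3 -m creep '{"hand":[-1,-1,-1,-1,-1,-1,-1,-1],"xyz":[[0,0,-0.003],[0,0,-0.006],[0,0,-0.008],[0,0,-0.008],[0,0,-0.008],[0,0,-0.008],[0,0,-0.008],[0,0,-0.008]],"yaw":[0,0,0,0,0,0,0,0]}'
```

```text
time_s: 22.78
ee_pos: [0.4326, 0.2487, 0.0351]
eef_rot: [0.0, 0.725, 0.689, 0.0]
contact_force: [-4.1, -0.2, 5.5]
grip_width: 0.042
```

Run:
```python
from h import *
snap('side','s13'); crop('s13',300,130,370,200,8,'s13c'); snap('scene','c13')
print(state()['ee_pos'],state()['contact_force'],state()['moment'],state()['eef_rot'])
```

```text
[0.43263634 0.24874182 0.03511778] [-4.14491927 -1.26061443  5.61453579] [-0.31778941  1.11407443 -0.04753973] [2.13625065e-05 7.24604664e-01 6.89164739e-01 2.08154070e-04]
```

View pics/s13c.png

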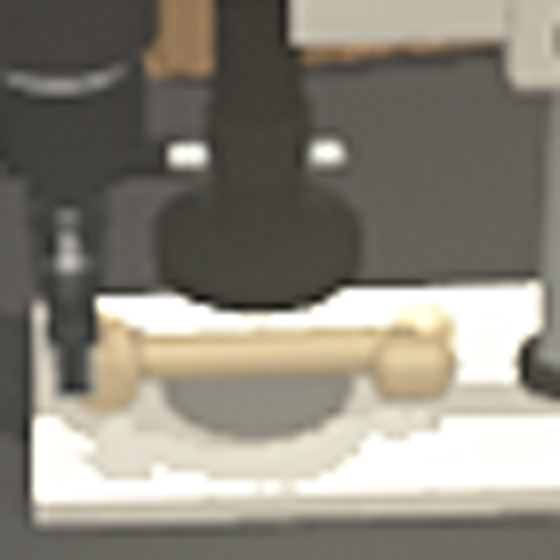

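```bash
python3 -m creep '{"hand":[-0.02,0.0,0.05,0.1,0.15,0.2,0.3,0.3],"xyz":[[0,0,0],[0,0,0],[0,0,0],[0,0,0],[0,0,0],[0,0,0],[0,0,0],[0,0,0]],"yaw":[0,0,0,0,0,0,0,0]}'
python3 - <<'E'
from h import *
snap('side','s14'); crop('s14',300,130,370,200,8,'s14c'); c=snap('wrist','w14')
print(state()['ee_pos'],state()['contact_force'],state()['moment'],state()['grip_width'])
E
```

```text
time_s: 23.55
ee_pos: [0.4325, 0.2486, 0.0345]
eef_rot: [-0.0, 0.725, 0.689, -0.0]
contact_force: [0.5, 0.5, 0.0]
grip_width: 0.0556
[0.43252142 0.24867231 0.03461124] [-0.27533182 -0.55851294 -0.38688987] [-0.03270134 -0.00258927 -0.01503783] 0.055596754173036056
```

View pics/s14c.png

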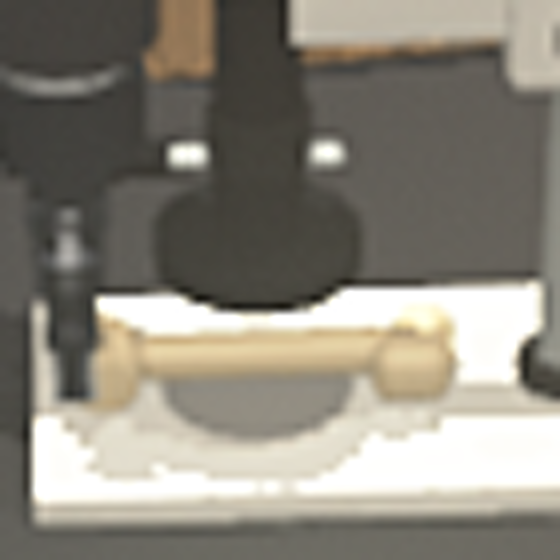

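View pics/w14.png

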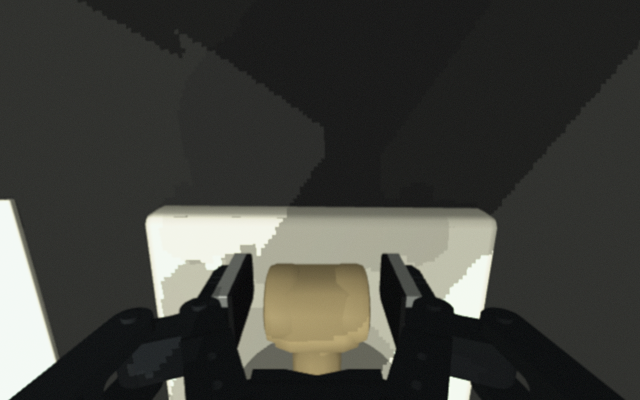

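```bash
python3 -m creep '{"hand":[0.3,0.3,0.3,0.3,0.3,0.3,0.3,0.3],"xyz":[[-0.03,0,0],[-0.08,0,0.0],[-0.15,0,0.0],[-0.22,0,0.05],[-0.26,0,0.15],[-0.3,0,0.3],[-0.3,0,0.45],[-0.3,0,0.6]],"yaw":[0,0,0,0,0,0,0,0]}'
python3 -m creep '{"hand":[0.3,0.3,0.3,0.3,0.3,0.3,0.3,0.3],"xyz":[[0,-0.1,0.05],[0,-0.2,0.1],[0,-0.35,0.2],[0,-0.5,0.2],[0,-0.65,0.2],[0,-0.8,0.2],[0,-0.95,0.2],[0,-1,0.2]],"yaw":[0,0,0,0,0,0,0,0]}'
python3 - <<'E'
from h import *
snap('side','s15'); crop('s15',290,60,400,210,5,'s15c'); c=snap('wrist','w15'); snap('scene','c15')
print(state()['ee_pos'],state()['contact_force'])
E
```

```text
time_s: 24.32
ee_pos: [0.3717, 0.2485, 0.1561]
eef_rot: [-0.0, 0.724, 0.689, 0.0]
contact_force: [0.4, 0.7, -0.1]
grip_width: 0.0554
time_s: 24.98
ee_pos: [0.3721, 0.0461, 0.1952]
eef_rot: [0.0, 0.725, 0.688, 0.001]
contact_force: [0.1, -0.1, -0.4]
grip_width: 0.0555
[0.37239908 0.04835589 0.19473221] [-0.95011312  0.83788112  0.16271825]
```

View pics/s15c.png

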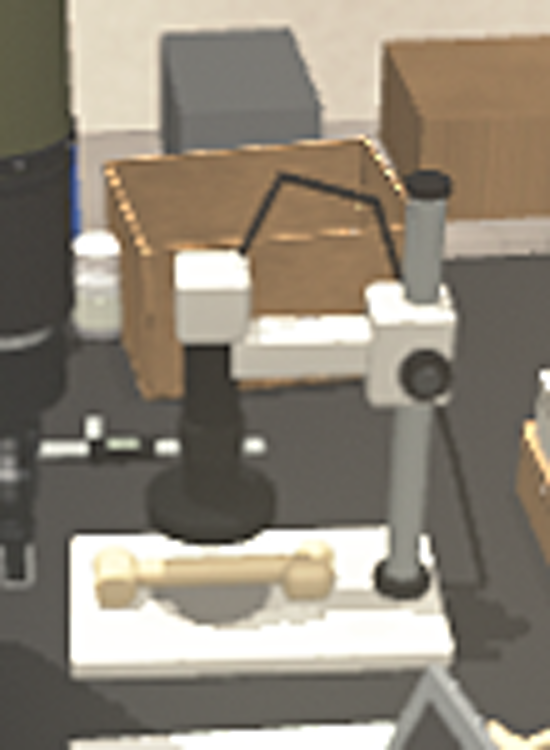

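View pics/w15.png

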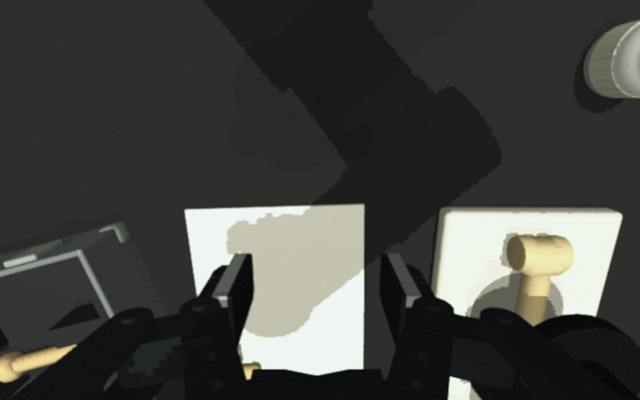

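View pics/c15.png

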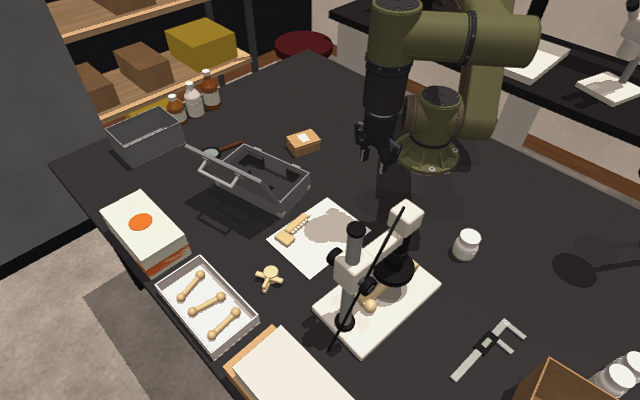

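```bash
python3 - <<'E'
from h import *
D=load('s15');W=load('w15')
p=lambda x,y:(290+x/5,60+y/5)
def inv(P,q=(.5231,.2452,-.0488)):
  c,s=np.cos(q[2]),np.sin(q[2]); d=np.array(P)[:,:2]-q[:2]; return np.c_[c*d[:,0]+s*d[:,1],-s*d[:,0]+c*d[:,1]].round(4)
print('ends',inv(onz(D,[p(93,576),p(335,572)],.04)))
print('cond block/shaft', inv(onz(D,[p(137,575),p(287,570)],.04)))
print('base ref left/right',inv(onz(D,[p(70,600)],.022)),inv(onz(D,[p(70,540)],.022)))
# wrist: condyle end & sides, z ~.04
print('w cond',inv(onz(W,[(508,245),(571,240),(515,285),(573,270)],.045)))
print('shaft', inv(onz(W,[(517,278),(550,278),(515,310),(549,310)],.042)))
print('w base corners',inv(onz(W,[(440,208),(621,212)],.022)))
E
python3 - <<'E'
from h import *
crop('w15',430,190,640,400,3.5,'w15c')
E
```

```text
ends [[-0.0918 -0.0053]
 [ 0.0962 -0.0115]]
cond block/shaft [[-0.0577 -0.006 ]
 [ 0.0592 -0.0064]]
base ref left/right [[-0.1104 -0.0109]] [[-0.1094  0.0735]]
w cond [[-0.0871 -0.0336]
 [-0.0916  0.022 ]
 [-0.0466 -0.021 ]
 [-0.0619  0.0298]]
shaft [[-0.0523 -0.0184]
 [-0.0521  0.0124]
 [-0.0179 -0.015 ]
 [-0.0178  0.0177]]
w base corners [[-0.1153 -0.0896]
 [-0.1103  0.0812]]
```

View pics/w15c.png

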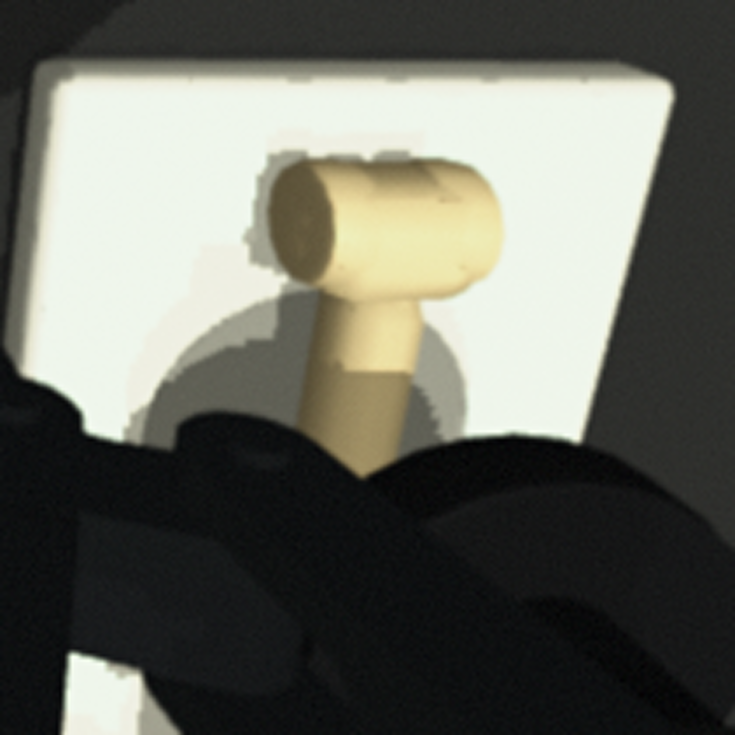

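```bash
python3 -c "
from rig import sign_off; print(sign_off())"
```

```text
the job is handed in; nothing more can be done
None
```

The bone is on the microscope base, lying flat with its round head towards the column. I handed the job in at about 25 s of the 72 s allowed.

- **Lid:** I swung it back by its handle to about 1.75 rad, then let go. It rests open on its stop.
- **Bone:** I lifted the longer bone by its shaft, laid it on the white pad and let go. I took it again by the condyle end, slid it sideways under the ring light and lowered it until it touched. Then I opened the fingers and backed away.

**Last checks:**
- **Position:** the side camera puts the bone's middle within about 2 mm of the lens axis front to back. The wrist camera, with much of the bone hidden behind the fingers and ring light, shows the condyle end and shaft within a few millimetres of the microscope's centre line.
- **Alignment:** I set the gripper to the microscope's angle when I took and lowered the bone. I did not re-measure the angle after letting go.
- **Other things:** I saw nothing moved in the last pictures, but I only measured the bone. The robot is clear of everything.

- **No lean:** the moves allow no gripper tilt, so I did not lean it back. I held the bone near the tip of the condyle end with the gripper upright, leaving only 2 to 4 mm between gripper and ring light.
- **Sideways force:** at touchdown I read about 4 N sideways and 5.5 N upwards. Both vanished when I opened the fingers, so I take it as the bone on the base and not the ring light being touched.
- **Case grip:** closing on the bone in the case also gave a brief 11 N upward reading, which I put down to the fingers pressing it onto the case floor. The lift afterwards was clean.

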